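# Dump the rinsed jar lids from the drop-bottom hopper into the catch pan

### The arm

A 6-joint arm with a two-finger parallel gripper is mounted at the origin on the work surface. World frame = base frame: x ahead of the robot, y to its left, z up, the work surface at z = 0. Lengths are in m, angles in rad, forces in N, time in s.
With the tool pointing down it reaches from about 0.225 to 0.725 m from the base axis. Payload 3.1 kg.
Tool frame: the origin (TCP) lies at the very end of the fingers, on their centre line; the grasp point (between the pads) lies bot.grip_depth behind it (bot.grip_depth is the distance from the TCP to the grasp point, in m); z points along the fingers, x is the direction in which the jaws open and shut, and the axes are right-handed (so a half turn about z gives the same grasp; the last joint's range is limited). The gripper opens to 85 mm and grips with 20 to 120 N. Pads are 22 mm wide; open, the fingers measure 114 mm over their backs; the gripper's body (76 mm by 85 mm) begins 54 mm behind the grasp point. The pads swing forward as they close: fully open they stand 13 mm farther back than shut.
Start: joints at [-1.246, 0.048, 0.099, 1.622, 0, 1.443], TCP at [0.23, -0.472, 0.231] pointing down, gripper open.
Joint ranges: [-2.91, 2.91], [-0.99, 1.94], [-1.21, 1.42], [-2.12, 2.29], [-1.49, 1.47], [-3.14, 3.14]. Speed limits (rad/s): [2.79, 2.79, 3.14, 3.14, 3.14, 3.14].

### API

Orientations are given as a rotation vector (axis times angle).
In Python, from bench import bot gives the robot as it stands. The module is installed in compiled form; this text tells all that it offers.
- The arm moves only by the tool apply_moves, never from a script. Its argument "plan" is a list of rows, each a list of 7 numbers: the shift along the tool's x, y, z in cm, then the turn, a rotation vector about the tool's x, y, z in degrees, then the opening, from 0 (shut) to 1 (fully open). A call has 1 to 12 rows; each row shifts and turns the pose as measured when the row begins, along the tool's axes as they then stand; what a row does not reach is not made up. A row lasts 1/10 s, in which the tool goes at most 50 mm and 8.59 degrees, less where a joint would pass 70% of its speed; a pose out of reach is approached as far as the arm can. A call is refused whole if a number of a shift passes 5 or a number of a turn 8.59, either way. A call with a gripper value outside its range is refused whole. The fingers move at their own pace and stop on an object; "newtons" is the grip in N (left out, the last holds). Time passes only in rows, so rows that do not move let the fingers close. It gives the time, the measured TCP pose, the force and the opening at its end, in the units of the state.
- bot.sense(): the state, without advancing time (a new reading comes with each control period).
- bot.get_image(name): name is "scene" or "top"; returns a dict with "pixels" (480x640x3 uint8, red, green, blue), "fx", "fy", "cx", "cy" (pixels), "R" (3x3) and "t" (3): a world point X has camera coordinates R X + t. Camera axes: x right, y down, z forward; pixel columns grow to the right and rows downward; lengths in m; the calibration is good to about 2 mm. A picture is of the moment at which its call begins. There is no depth.
- bot.close_job(): hands the job in, once; it reports no verdict.
The state is a dict: "time": time; "qpos": joint angles; "dq": joint speeds; "effort": joint torques, N m; "tcp_pos": TCP position; "orientation": TCP orientation; "force": force on the tool from outside, world axes, zero at the start; "wrist_torque": the same for the moment, N m; "width": finger opening in m.
Only numpy, scipy, OpenCV 4.12 (cv2) and the standard library are available. Lean on these libraries where they do the work, as an engineer would, in place of code of your own. Each camera call takes 0.05 s, during which the arm holds its last target. There are 200 camera calls.

### The job

Slide the catch pan under the draining hopper, between the skids of its stand, until it is fully home against the bar at the back; then pull the trip lever under the hopper's rim out by its handle until the floor lets go and the four jar lids drop into the pan. The hopper only stands on its rubber feet: feel for the bar and for the lever's give, and do not shove or drag it out of place. Leave the other things on the table alone, let go, and finish with the floor hanging open and all four lids resting in the pan, still home under it.

Things in the scene. Friction and masses are not known exactly. Their poses are not given: they have to be found in the camera images.
- hopper: Steel hopper on a stand with rubber feet, 5 to 6 kg, loose on the table (slides or rocks from some 20 N). Origin: table level under its middle; its front (lever side, where the pan goes in) faces its -x, z is up. Throat 124 (x) by 200 mm (y), 190 to 250 mm high, flaring to the rim. Two skids 20 mm high along x, inner faces at y = +-112 mm, from x = -110 to +122 mm.
- rim_front (a point): Middle of the hopper's front rim edge, 300 mm high, x = -134 mm in the hopper's frame; the rim is 260 by 280 mm and overhangs the lever.
- stop_bar (a point): Middle of the front face of the stand's rear cross bar (20 mm high), x = +104 mm in the hopper's frame: the stop for the pan.
- floor (a joint): Hinge of the hopper's floor (190 mm wide), along the back of the throat; its front edge drops. rad: 0 = shut (up to 0.01 when resting on the latch), 1.3 = hanging open. It falls by itself once the latch lets go.
- lever_grip (a point): Middle of the trip lever's black handle at the hopper's front: 56 mm long along the hopper's x, 16 mm wide (y), 22 mm high; latched, it is 168 mm high at hopper x = -132 mm, below the rim edge (130 mm above), so that a gripper cannot come straight down on it but must lean 30 to 45 degrees from vertical, fingers pointing down and towards hopper +x.
- lever_pivot (a point): Lever's pivot pin, along hopper y, 238 mm high at hopper x = -80 mm. The handle swings about it outwards (hopper -x) and up, sprung back with about 3 to 10 N at the handle. The hook's lap is hand-adjusted and not known: the floor lets go between 0.08 and 0.3 rad (7 to 26 mm at the handle). Solid end stop at 0.32 rad (28 mm): pulling on drags the hopper.
- pan: Open steel catch pan, 230 (x) by 200 mm (y), 50 mm high, walls 3 mm, 0.4 to 0.7 kg, on the table. Origin: middle of its underside; the black stem handle points along its -x. Home, it is square with the hopper, its +x wall within 6 mm of the stop bar (touching: origin at x = -11 mm, y = 0 in the hopper's frame; 12 mm play to each skid).
- pan_grip (a point): Grip point in the middle of the pan handle's width and height: 34 mm high, 210 mm from the pan's middle along pan -x. The handle is 22 mm wide (y), 18 mm high, and runs from 131 to 253 mm from the pan's middle.
- lid1_center (a point): Centre of black jar lid 1 of 4 (round, 80 mm across, 18 mm high, about 35 g). The four lie flat in the hopper in two stacks of two, beside one another.
- lid2_center (a point): Centre of black jar lid 2 of 4 (round, 80 mm across, 18 mm high, about 35 g). The four lie flat in the hopper in two stacks of two, beside one another.
- lid3_center (a point): Centre of black jar lid 3 of 4 (round, 80 mm across, 18 mm high, about 35 g). The four lie flat in the hopper in two stacks of two, beside one another.
- lid4_center (a point): Centre of black jar lid 4 of 4 (round, 80 mm across, 18 mm high, about 35 g). The four lie flat in the hopper in two stacks of two, beside one another.
- jar_full: Bystander, to be left alone: closed round glass jar of red-brown paste with a black lid, 96 mm across, 116 mm high. Origin: centre of its underside.
- jar_empty: Bystander, to be left alone: empty open glass jar, 96 mm across, 108 mm high. Origin: centre of its underside.
- spare_lid: Bystander, to be left alone: a single black jar lid lying on the table, like those in the hopper (80 mm across, 18 mm high). Origin: centre of its underside.
- dropper: Bystander, to be left alone: small dropper bottle, 34 mm across, 112 mm high, orange teat. Origin: centre of its underside.
- tub: Bystander, to be left alone: upturned white plastic tub, 128 mm across, 95 mm high. Origin: centre of its underside.
- spoon: Bystander, to be left alone: white plastic spatula lying flat, 190 mm long. Origin: centre of its underside.
- carton: Bystander, to be left alone: brown cardboard carton with a black cord handle, 110 x 170 mm, 200 mm high, flaps open. Origin: centre of its underside.
There are look-alikes about, which are no part of the job. Leave any orange look-alike of the part that bears lid3_center alone.

How it is judged:
By the outcome, as a careful person would: the job done as asked, in the order asked, and still so for the second after the job is handed in, with the robot touching nothing.
It also fails if it takes over 54 s, if anything falls off the work surface, if the arm or the gripper's body presses on something with over 40 N, if the wrist force passes 120 N, or if a joint passes its speed limit or range.

## Working session

There is one attempt and no reset: what is moved stays moved. The work goes in short steps, Python scripts to look and compute and a tool call to move; the robot and the scene stay as the last step left them, time stands still between calls to the robot, and variables do not carry over. Pictures are saved under pics/ and viewed, about 8 in all and at most 12, crops included, and the job is handed in when it is done.

Besides the shell and the picture viewer there is one more tool, called after "Call:" as name(argument=value, ...) on one line, values as JSON. apply_moves: Moves the arm, as the interface text tells. Its arguments: {"type":"object","properties":{"plan":{"type":"array","items":{"type":"array","items":{"type":"number"}}},"newtons":{"type":"number"}},"required":["plan"]}

```bash
mkdir -p pics; ls; python3 - <<'E'
from bench import bot
import cv2,json
print(bot.sense(), bot.grip_depth)
for n in("scene","top"):
    im=bot.get_image(n); cv2.imwrite(f"pics/{n}0.png",im["pixels"][:,:,::-1])
    print(n,im["fx"],im["fy"],im["cx"],im["cy"],im["R"],im["t"])
E
```

```text
pics
{'time': 0.0, 'qpos': array([-1.24578425e+00,  4.87450048e-02,  9.75823602e-02,  1.62201616e+00,
       -1.81499378e-05,  1.44303622e+00]), 'dq': array([ 0.00080148, -0.00068528, -0.00112904, -0.0001342 , -0.00100073,
        0.00057626]), 'effort': array([ 9.98120754e-06, -3.38783169e+01,  3.20015287e+01,  2.02278217e-02,
       -3.57816884e-05,  4.51859691e-06]), 'tcp_pos': array([ 0.22946824, -0.47150342,  0.23011241]), 'orientation': array([-2.66210788,  1.6653458 ,  0.00291066]), 'force': array([0.9150974 , 0.183267  , 0.87784449]), 'wrist_torque': array([-0.01984038, -0.00129781, -0.02358583]), 'width': 0.08563850039105142} 0.0187
scene 444.0629871928776 444.0629871928776 314.27571533852137 237.12552718401008 [[-0.07915328  0.99656556 -0.02432803]
 [ 0.58826722  0.02699369 -0.80821595]
 [-0.80478348 -0.07828432 -0.58838348]] [ 0.11916001 -0.17279943  1.5788125 ]
top 495.8947640974519 495.8947640974519 321.37922427044776 231.44442649366403 [[ 0.00347348 -0.99999216 -0.00190171]
 [-0.99446531 -0.00325458 -0.10501501]
 [ 0.105008    0.00225595 -0.99446882]] [-0.04744122  0.52692246  1.39402868]
```

View pics/scene0.png

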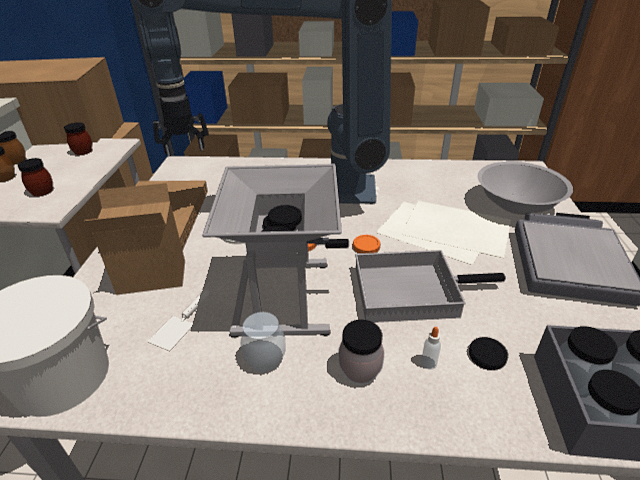

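View pics/top0.png

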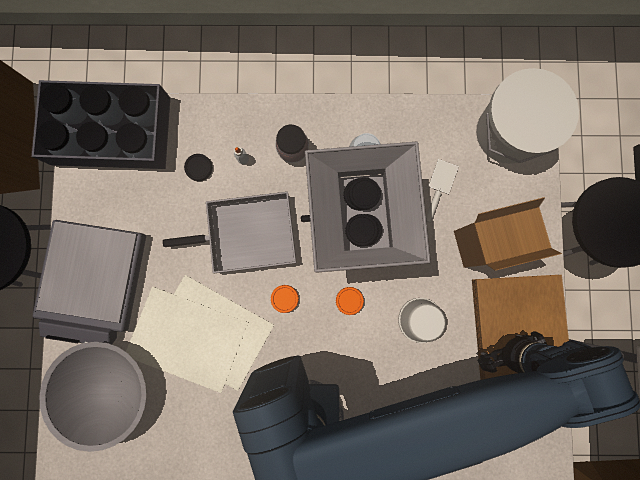

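The scene view shows the hopper in the middle (rim about 205–340, 165–240), its lever handle at (328,243) and the pan at (408,285) with its handle at (480,278). In the top view the hopper's front faces image left, which is world +y. The pan is at (253,232) and its handle at (185,241). I'll enlarge the top view to pick the corners.

```bash
cat > h.py <<'E'
from bench import bot
import cv2,numpy as np
from scipy.spatial.transform import Rotation as Ro
def ray(im,u,v):
    d=np.array([(u-im["cx"])/im["fx"],(v-im["cy"])/im["fy"],1.]); return -im["R"].T@im["t"], im["R"].T@d
def onz(im,u,v,z):
    c,d=ray(im,u,v); return c+d*(z-c[2])/d[2]
def proj(im,X):
    p=im["R"]@np.asarray(X,float)+im["t"]; return np.array([p[0]/p[2]*im["fx"]+im["cx"],p[1]/p[2]*im["fy"]+im["cy"]])
def crop(im,x0,y0,x1,y1,s,f):
    cv2.imwrite(f,cv2.resize(im["pixels"][y0:y1,x0:x1,::-1],None,fx=s,fy=s,interpolation=cv2.INTER_CUBIC))
E
python3 - <<'E'
from h import *
im=bot.get_image("top")
crop(im,155,130,445,285,2.75,"pics/c1.png")
# rough
for n,pts,z in(("rim",[(306,150),(416,142),(429,262),(314,271)],.3),("pan",[(207,201),(290,193),(299,265),(213,273)],.05),("han",[(163,241),(205,238)],.043),("lever",[(303,218)],.179)):
    P=np.array([onz(im,*p,z) for p in pts]); print(n,P.round(3).tolist(),[round(float(np.linalg.norm(P[i]-P[i-1])),3) for i in range(len(P))],P.mean(0).round(4))
E
```

```text
rim [[0.691, -0.009, 0.3], [0.711, -0.269, 0.3], [0.429, -0.294, 0.3], [0.407, -0.03, 0.3]] [0.285, 0.26, 0.284, 0.265] [ 0.5595 -0.1504  0.3   ]
pan [[0.611, 0.28, 0.05], [0.634, 0.044, 0.05], [0.43, 0.017, 0.05], [0.407, 0.257, 0.05]] [0.205, 0.237, 0.206, 0.242] [0.5205 0.1493 0.05  ]
han [[0.497, 0.403, 0.043], [0.506, 0.284, 0.043]] [0.119, 0.119] [0.5012 0.3433 0.043 ]
lever [[0.546, 0.001, 0.179]] [0.0] [0.5457 0.0013 0.179 ]
```

View pics/c1.png

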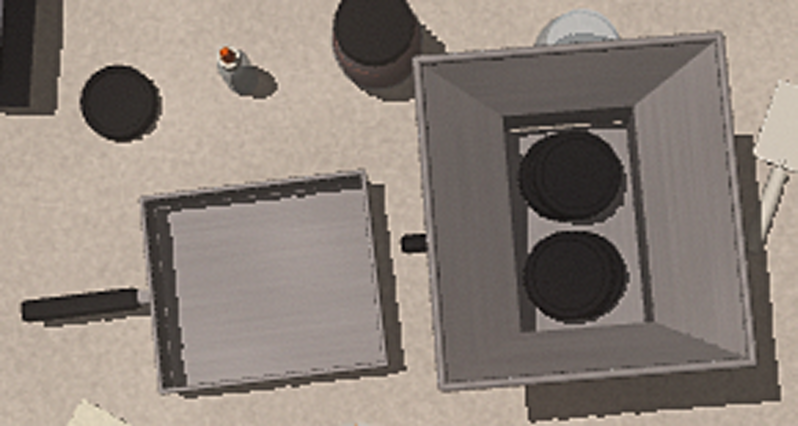

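```bash
cat > fit.py <<'E'
from h import *
def fit(im,pix,loc,z):
    W=np.array([onz(im,*p,z)[:2] for p in pix]); L=np.array(loc,float)
    Lc=L-L.mean(0); Wc=W-W.mean(0)
    a=np.arctan2((Lc[:,0]*Wc[:,1]-Lc[:,1]*Wc[:,0]).sum(),(Lc*Wc).sum())
    R=np.array([[np.cos(a),-np.sin(a)],[np.sin(a),np.cos(a)]]); t=W.mean(0)-R@L.mean(0)
    return t,a,R,(W-(L@R.T+t))
E
python3 - <<'E'
from fit import *
im=bot.get_image("top")
cv=lambda P:[((x+.5)/2.75+155-.5,(y+.5)/2.75+130-.5) for x,y in P]
th,ah,Rh,rh=fit(im,cv([(416,58),(721,35),(752,361),(441,388)]),[(-.134,.14),(.126,.14),(.126,-.14),(-.134,-.14)],.3)
tp,ap,Rp,rp=fit(im,cv([(143,199),(363,172),(385,364),(163,391)]),[(-.115,.1),(.115,.1),(.115,-.1),(-.115,-.1)],.05)
print("hop",th.round(4),np.degrees(ah).round(2),(rh*1000).round(1).tolist())
print("pan",tp.round(4),np.degrees(ap).round(2),(rp*1000).round(1).tolist())
print("pan in hop",Rh.T@(tp-th), np.degrees(ap-ah))
print("grip",tp+Rp@[-.21,0],"lever",th+Rh@[-.132,0])
hp=[onz(im,*p,.043)[:2] for p in cv([(22,311),(138,297)])]; print("handle",hp, "in pan",[Rp.T@(p-tp) for p in hp])
lv=[onz(im,*p,.175)[:2] for p in cv([(401,243)])]; print("lever tip in hop",[Rh.T@(p-th) for p in lv])
home=th+Rh@[-.011,0]; print("home",home,"grip home",th+Rh@[-.221,0])
s=bot.get_image("scene")
for p in [(-.132,0,.168),(-.134,.14,.3),(-.134,-.14,.3),(.126,.14,.3),(-.110,.112,.02),(.122,.132,0)]:
    X=np.r_[th+Rh@p[:2],p[2]]; print(p,X.round(3),proj(s,X).round(1))
print("panhandle scene",proj(s,np.r_[tp+Rp@[-.253,0],.034]))
for p in [(185,302),(199,166)]: print("lid/orange",onz(im,*p,.018))
for p in [(285,299),(350,301)]: print("orange",onz(im,*p,.018))
st=bot.sense(); print(Ro.from_rotvec(st["orientation"]).as_matrix().round(3))
E
```

```text
hop [ 0.5598 -0.155 ] -85.34 [[0.8, 0.8], [0.7, -1.5], [0.4, -0.0], [-1.9, 0.8]]
pan [0.5231 0.1543] -82.77 [[-0.2, -0.6], [-0.2, 0.6], [-0.2, 1.2], [0.5, -1.3]]
pan in hop [-0.31127746 -0.01143809] 2.5666006925978766
grip [0.49669991 0.36263869] lever [ 0.54907851 -0.02344917]
handle [array([0.4917465 , 0.40344008]), array([0.5066117 , 0.28438317])] in pan [array([-2.51100391e-01,  2.18147930e-04]), array([-1.31119261e-01, -1.03117826e-05])]
lever tip in hop [array([-0.16349582, -0.00046631])]
home [ 0.55890783 -0.14404928] grip home [0.54184869 0.06525669]
(-0.132, 0, 0.168) [ 0.549 -0.023  0.168] [334.9 243. ]
(-0.134, 0.14, 0.3) [ 0.688 -0.01   0.3  ] [339.  231.6]
(-0.134, -0.14, 0.3) [ 0.409 -0.033  0.3  ] [333.6 164.7]
(0.126, 0.14, 0.3) [ 0.71  -0.269  0.3  ] [203.5 234.5]
(-0.11, 0.112, 0.02) [ 0.662 -0.036  0.02 ] [327.2 322.7]
(0.122, 0.132, 0) [ 0.701 -0.266  0.   ] [227.9 336.9]
panhandle scene [503.93633768 276.2356053 ]
lid/orange [0.3249593  0.34171037 0.018     ]
lid/orange [0.71967281 0.3134585  0.018     ]
orange [0.3344258  0.05722616 0.018     ]
orange [ 0.3294399  -0.12773594  0.018     ]
[[ 0.438 -0.899 -0.   ]
 [-0.899 -0.438  0.001]
 [-0.001 -0.    -1.   ]]
```

The hopper fits at (0.560, -0.155), yaw -85.3°, with residuals under 2 mm. The pan is at (0.523, 0.154), yaw -82.8°, and the handle and lever tip agree with the sizes given. I'll raise the arm while turning the jaws across the pan handle.

Call:
apply_moves(plan=[[0, 0, -2, 0, 0, -7.9, 1], [0, 0, -2, 0, 0, -7.9, 1], [0, 0, -2, 0, 0, -7.9, 1], [0, 0, -2, 0, 0, -7.9, 1], [0, 0, -2, 0, 0, -7.9, 1], [0, 0, -2, 0, 0, -7.9, 1], [0, 0, -2, 0, 0, -7.9, 1], [0, 0, -2, 0, 0, -7.9, 1], [0, 0, -2, 0, 0, -7.9, 1]], newtons=40)

```text
time: 1.15
tcp_pos: [0.229, -0.4702, 0.4107]
orientation: [-3.116, -0.271, 0.005]
force: [0.1, -0.5, -0.2]
width: 0.0851
```

```bash
cat > go.py <<'E'
from h import *
TH=np.array([.5598,-.155]); AH=np.radians(-85.34)
TP=np.array([.5231,.1543]); AP=np.radians(-82.77)
def rot(a): return np.array([[np.cos(a),-np.sin(a)],[np.sin(a),np.cos(a)]])
def delta(gp,yaw,lean,back=0.0):
    """grasp point (world), x-axis(hopper/pan) yaw, lean deg -> shift cm & turn deg in tool axes"""
    x=np.array([-np.sin(yaw),np.cos(yaw),0]); f=np.array([np.cos(yaw),np.sin(yaw),0]); l=np.radians(lean)
    z=np.cos(l)*np.array([0,0,-1.])+np.sin(l)*f
    Rt=np.c_[x,np.cross(z,x),z]; p=np.asarray(gp)+(bot.grip_depth-back)*z
    s=bot.sense(); R0=Ro.from_rotvec(s["orientation"]).as_matrix()
    print("t",round(s["time"],2),"tcp",s["tcp_pos"].round(4),"F",s["force"].round(1),"w",s["width"].round(4),"q",s["qpos"].round(2))
    print(" target tcp",p.round(4)," shift cm",(R0.T@(p-s["tcp_pos"])*100).round(2)," turn deg",np.degrees(Ro.from_matrix(R0.T@Rt).as_rotvec()).round(2))
E
python3 - <<'E'
from go import *
g=np.r_[TP+rot(AP)@[-.21,0],.034]
delta(g,AP,0); delta(g+[0,0,.15],AP,25)
E
```

```text
Traceback (most recent call last):
  File "go.py", line 11, in delta
    print("t",round(s["time"],2),"tcp",s["tcp_pos"].round(4),"F",s["force"].round(1),"w",s["width"].round(4),"q",s["qpos"].round(2))
                                                                                         ^^^^^^^^^^^^^^^^
AttributeError: 'float' object has no attribute 'round'
```

Call:
apply_moves(plan=[[2.2, -4.2, 0, 0, 0, 0, 1], [2.2, -4.2, 0, 0, 0, 0, 1], [2.2, -4.2, 0, 0, 0, 0, 1], [2.2, -4.2, 0, 0, 0, 0, 1], [2.2, -4.2, 0, 0, 0, 0, 1], [2.2, -4.2, 0, 0, 0, 0, 1], [2.2, -4.2, 0, 0, 0, 0, 1], [2.2, -4.2, 0, 0, 0, 0, 1], [2.2, -4.2, 0, 0, 0, 0, 1], [2.2, -4.2, 0, 0, 0, 0, 1], [2.2, -4.2, 0, 0, 0, 0, 1], [2.2, -4.2, 0, 0, 0, 0, 1]])

```text
time: 2.35
tcp_pos: [0.4085, 0.0812, 0.4151]
orientation: [-3.118, -0.253, -0.003]
force: [0.8, -1.2, 0.7]
width: 0.0853
```

```bash
sed -i 's/s\["width"\].round(4)/round(s["width"],4)/' go.py; python3 - <<'E'
from go import *
g=np.r_[TP+rot(AP)@[-.21,0],.034]
delta(g,AP,0); delta(g+[0,0,.12],AP,25)
E
```

```text
t 2.35 tcp [0.4085 0.0812 0.4151] F [ 0.8 -1.2  0.7] w 0.0853 q [ 0.02 -0.1   0.34  2.01  0.01  1.43]
 target tcp [0.4967 0.3626 0.0153]  shift cm [ 13.11 -25.84  40.35]  turn deg [-0.73 -0.17  2.05]
t 2.35 tcp [0.4085 0.0812 0.4151] F [ 0.8 -1.2  0.7] w 0.0853 q [ 0.02 -0.1   0.34  2.01  0.01  1.43]
 target tcp [0.4977 0.3548 0.1371]  shift cm [ 13.12 -25.21  28.17]  turn deg [-25.73  -0.62   1.98]
```

Call:
apply_moves(plan=[[1.87, -3.6, 2.4, 0, 0, 0.3, 1], [1.87, -3.6, 2.4, 0, 0, 0.3, 1], [1.87, -3.6, 2.4, 0, 0, 0.3, 1], [1.87, -3.6, 2.4, 0, 0, 0.3, 1], [1.87, -3.6, 2.4, 0, 0, 0.3, 1], [1.87, -3.6, 2.4, 0, 0, 0.3, 1], [1.87, -3.6, 2.4, 0, 0, 0.3, 1], [0, 0, 2.5, -6.4, 0, 0, 1], [0, 0, 2.5, -6.4, 0, 0, 1], [0, 0, 2.5, -6.4, 0, 0, 1], [0, 0, 2.5, -6.4, 0, 0, 1]])

```text
time: 3.45
tcp_pos: [0.511, 0.3551, 0.1486]
orientation: [2.691, 0.17, 0.069]
force: [0.7, -0.5, 0.2]
width: 0.0853
```

```bash
python3 - <<'E'
from go import *
g=np.r_[TP+rot(AP)@[-.21,0],.034]
delta(g,AP,25)
im=bot.get_image("scene"); crop(im,220,100,620,360,2,"pics/c2.png")
E
```

```text
t 3.45 tcp [0.511  0.3551 0.1486] F [ 0.7 -0.5  0.2] w 0.0853 q [ 0.69  0.57  0.51  1.74 -0.39  2.18]
 target tcp [0.4977 0.3548 0.0171]  shift cm [-1.61 -5.8  11.77]  turn deg [ 0.58 -1.25 -0.26]
```

Call:
apply_moves(plan=[[-1.6, 0, 0, 0.6, -1.2, -0.2, 1], [0, -1.8, 3.6, 0, 0, 0, 1], [0, -1.8, 3.6, 0, 0, 0, 1], [0, -1.1, 2.2, 0, 0, 0, 1], [0, -0.6, 1.3, 0, 0, 0, 1], [0, 0, 0, 0, 0, 0, 1]])

```text
time: 4.1
tcp_pos: [0.4872, 0.3558, 0.0118]
orientation: [2.697, 0.181, 0.011]
force: [0.2, 0.0, -0.3]
width: 0.0853
```

```bash
python3 - <<'E'
from go import *
g=np.r_[TP+rot(AP)@[-.21,0],.034]
delta(g,AP,25)
im=bot.get_image("scene"); crop(im,240,120,640,400,2,"pics/c2.png")
E
```

```text
t 4.1 tcp [0.4872 0.3558 0.0118] F [ 0.2  0.  -0.3] w 0.0853 q [ 0.7   0.61  0.3   1.52 -0.35  2.19]
 target tcp [0.4977 0.3548 0.0171]  shift cm [ 1.02  0.44 -0.39]  turn deg [0.12 0.99 0.67]
```

View pics/c2.png

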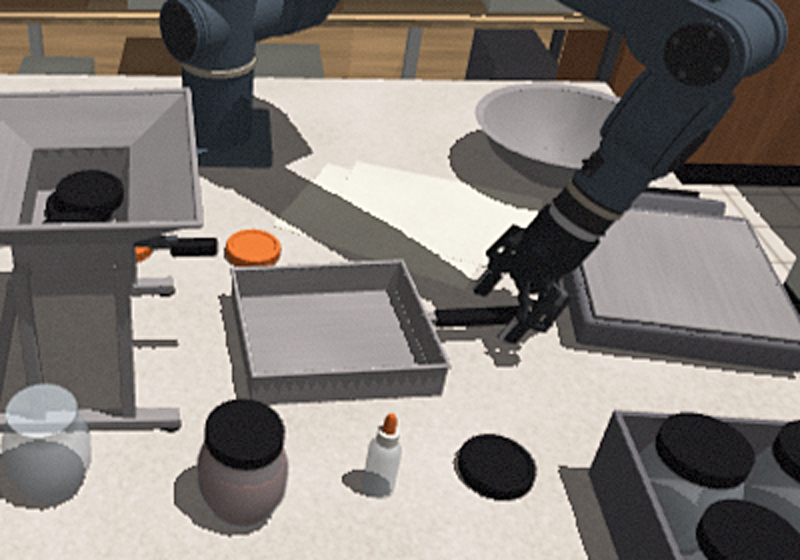

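The fingers straddle the handle, which is at crop (475,316). They sit about 1 cm off centre, so I'll correct that and grip.

Call:
apply_moves(plan=[[1.0, 0.4, -0.4, 0, 1.0, 0.6, 1], [0, 0, 0, 0, 0, 0, 0.6], [0, 0, 0, 0, 0, 0, 0.3], [0, 0, 0, 0, 0, 0, 0], [0, 0, 0, 0, 0, 0, 0], [0, 0, 0, 0, 0, 0, 0], [0, 0, 0, 0, 0, 0, 0]], newtons=40)

```text
time: 4.85
tcp_pos: [0.5027, 0.3586, 0.0279]
orientation: [2.709, 0.165, 0.055]
force: [-0.4, 0.4, 0.2]
width: 0.0211
```

```bash
python3 - <<'E'
from go import *
g=np.r_[TP+rot(AP)@[-.21,0],.034]
delta(g,AP,25)
# pre-entry: pan aligned, origin at hopper x=-0.24 ; home
delta(np.r_[TH+rot(AH)@[-.24-.21,0],.034],AH,25)
delta(np.r_[TH+rot(AH)@[-.221,0],.034],AH,25)
E
```

```text
t 4.85 tcp [0.5027 0.3586 0.0279] F [-0.4  0.4  0.2] w 0.0211 q [ 0.69  0.6   0.32  1.52 -0.36  2.19]
 target tcp [0.4977 0.3548 0.0171]  shift cm [-0.56 -0.16  1.11]  turn deg [-0.43 -0.67 -0.39]
t 4.85 tcp [0.5027 0.3586 0.0279] F [-0.4  0.4  0.2] w 0.0211 q [ 0.69  0.6   0.32  1.52 -0.36  2.19]
 target tcp [0.5239 0.2856 0.0171]  shift cm [1.18 6.37 4.12]  turn deg [-0.45 -1.75  1.94]
t 4.85 tcp [0.5027 0.3586 0.0279] F [-0.4  0.4  0.2] w 0.0211 q [ 0.69  0.6   0.32  1.52 -0.36  2.19]
 target tcp [0.5425 0.0574 0.0171]  shift cm [ 0.18 27.18 13.62]  turn deg [-0.45 -1.75  1.94]
```

The grip closed on the handle but about 1 cm too high, so I'll reopen, lower and regrip.

Call:
apply_moves(plan=[[0, 0, 0, 0, 0, 0, 0.6], [0, 0, 0, 0, 0, 0, 0.6], [0, 0, 0, 0, 0, 0, 0.6]])

```text
time: 5.15
tcp_pos: [0.503, 0.3585, 0.0274]
orientation: [2.708, 0.167, 0.056]
force: [-0.1, -0.0, -0.6]
width: 0.0511
```

```bash
python3 - <<'E'
from go import *
delta(np.r_[TP+rot(AP)@[-.21,0],.034],AP,25)
E
```

```text
t 5.15 tcp [0.503  0.3585 0.0274] F [-0.1 -0.  -0.6] w 0.0511 q [ 0.69  0.6   0.32  1.52 -0.37  2.18]
 target tcp [0.4977 0.3548 0.0171]  shift cm [-0.59 -0.15  1.06]  turn deg [-0.38 -0.73 -0.34]
```

Call:
apply_moves(plan=[[-0.5, 0, 1.0, 0, -0.7, 0, 0.6]])

```text
time: 5.25
tcp_pos: [0.4998, 0.3548, 0.0194]
orientation: [2.71, 0.163, 0.044]
force: [-0.4, 0.1, 0.0]
width: 0.051
```

Call:
apply_moves(plan=[[0, 0, 0, 0, 0, 0, 0.6]])

```text
time: 5.35
tcp_pos: [0.4985, 0.3534, 0.0173]
orientation: [2.707, 0.163, 0.039]
force: [-0.5, -0.1, -0.1]
width: 0.0514
```

```bash
python3 - <<'E'
from go import *
delta(np.r_[TP+rot(AP)@[-.21,0],.034],AP,25)
E
```

```text
t 5.35 tcp [0.4985 0.3534 0.0173] F [-0.5 -0.1 -0.1] w 0.0514 q [ 0.69  0.6   0.3   1.51 -0.36  2.18]
 target tcp [0.4977 0.3548 0.0171]  shift cm [-0.06 -0.14 -0.04]  turn deg [-0.37  0.01 -0.32]
```

Call:
apply_moves(plan=[[0, 0, 0, 0, 0, 0, 0.2], [0, 0, 0, 0, 0, 0, 0], [0, 0, 0, 0, 0, 0, 0], [0, 0, 0, 0, 0, 0, 0], [0, 0, 0, 0, 0, 0, 0]], newtons=40)

```text
time: 5.85
tcp_pos: [0.4989, 0.3533, 0.017]
orientation: [2.707, 0.164, 0.04]
force: [0.1, 0.5, 0.9]
width: 0.021
```

```bash
python3 - <<'E'
from go import *
delta(np.r_[TP+rot(AP)@[-.21,0],.034],AP,25)
delta(np.r_[TH+rot(AH)@[-.28-.21,0],.034],AH,25)
delta(np.r_[TH+rot(AH)@[-.221,0],.034],AH,25)
E
```

```text
t 5.85 tcp [0.4989 0.3533 0.017 ] F [0.1 0.5 0.9] w 0.021 q [ 0.69  0.6   0.29  1.5  -0.36  2.18]
 target tcp [0.4977 0.3548 0.0171]  shift cm [-0.11 -0.15 -0.07]  turn deg [-0.36 -0.03 -0.32]
t 5.85 tcp [0.4989 0.3533 0.017 ] F [0.1 0.5 0.9] w 0.021 q [ 0.69  0.6   0.29  1.5  -0.36  2.18]
 target tcp [0.5206 0.3255 0.0171]  shift cm [1.82 2.74 1.26]  turn deg [-0.36 -1.1   2.01]
t 5.85 tcp [0.4989 0.3533 0.017 ] F [0.1 0.5 0.9] w 0.021 q [ 0.69  0.6   0.29  1.5  -0.36  2.18]
 target tcp [0.5425 0.0574 0.0171]  shift cm [ 0.74 27.17 12.47]  turn deg [-0.36 -1.1   2.01]
```

Call:
apply_moves(plan=[[0.45, 0.7, 0.3, 0, -0.25, 0.5, 0], [0.45, 0.7, 0.3, 0, -0.25, 0.5, 0], [0.45, 0.7, 0.3, 0, -0.25, 0.5, 0], [0.45, 0.7, 0.3, 0, -0.25, 0.5, 0], [0, 0, 0, 0, 0, 0, 0]])

```text
time: 6.35
tcp_pos: [0.5209, 0.3246, 0.017]
orientation: [2.713, 0.106, 0.024]
force: [0.6, -0.0, -2.3]
width: 0.0213
```

```bash
python3 - <<'E'
from go import *
delta(np.r_[TH+rot(AH)@[-.25-.21,0],.034],AH,25)
delta(np.r_[TH+rot(AH)@[-.221,0],.034],AH,25)
im=bot.get_image("top"); crop(im,155,130,445,285,2.75,"pics/c3.png")
E
```

```text
t 6.35 tcp [0.5209 0.3246 0.017 ] F [ 0.6 -0.  -2.3] w 0.0213 q [ 0.63  0.6   0.29  1.5  -0.36  2.16]
 target tcp [0.5231 0.2956 0.0171]  shift cm [-0.01  2.65  1.2 ]  turn deg [-0.58  0.01 -0.17]
t 6.35 tcp [0.5209 0.3246 0.017 ] F [ 0.6 -0.  -2.3] w 0.0213 q [ 0.63  0.6   0.29  1.5  -0.36  2.16]
 target tcp [0.5425 0.0574 0.0171]  shift cm [ 0.06 24.41 11.08]  turn deg [-0.58  0.01 -0.17]
```

View pics/c3.png

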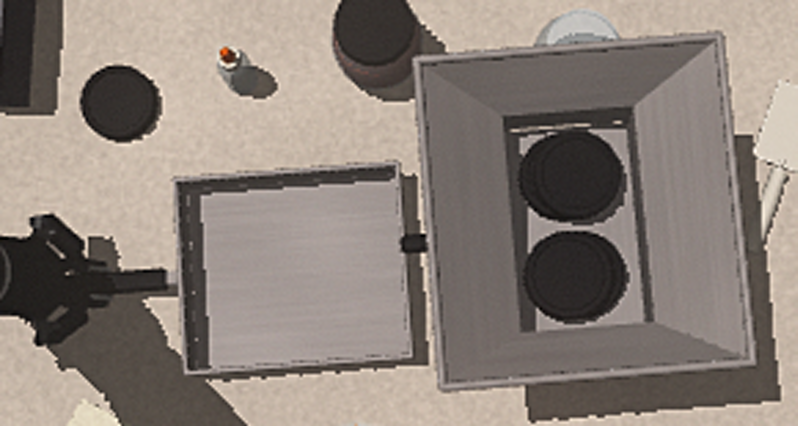

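The pan has moved and is held. Its corners in the crop are (174,178), (399,161), (411,357) and (185,374). I'll check how well it lines up with the hopper.

```bash
python3 - <<'E'
from fit import *
from go import *
im=bot.get_image("top")
cv=lambda P:[((x+.5)/2.75+155-.5,(y+.5)/2.75+130-.5) for x,y in P]
tp,ap,Rp,rp=fit(im,cv([(175,179),(398,162),(411,356),(186,374)]),[(-.115,.1),(.115,.1),(.115,-.1),(-.115,-.1)],.05)
print(tp,"pan in hop",rot(AH).T@(tp-TH),np.degrees(ap-AH),(rp*1000).round(1).tolist())
E
```

```text
[0.53742705 0.12477527] pan in hop [-0.28066807  0.00043071] -0.08212951921907985 [[0.8, 0.5], [1.0, -0.8], [-0.5, 0.2], [-1.2, 0.1]]
```

Alignment is good: y offset 0.4 mm, yaw -0.1°, 270 mm to go. I'll slide it in 22 cm, then feel for the bar.

Call:
apply_moves(plan=[[0, 1.8, 0.8, 0, 0, 0, 0], [0, 2.2, 1.0, 0, 0, 0, 0], [0, 2.2, 1.0, 0, 0, 0, 0], [0, 2.2, 1.0, 0, 0, 0, 0], [0, 2.2, 1.0, 0, 0, 0, 0], [0, 2.2, 1.0, 0, 0, 0, 0]])

```text
time: 7.05
tcp_pos: [0.5322, 0.1888, 0.0177]
orientation: [2.721, 0.122, 0.03]
force: [-0.4, 4.0, -0.6]
width: 0.0214
```

```bash
python3 - <<'E'
from go import *
delta(np.r_[TH+rot(AH)@[-.221,0],.034],AH,25)
E
```

```text
t 7.05 tcp [0.5322 0.1888 0.0177] F [-0.4  4.  -0.6] w 0.0214 q [ 0.44  0.38  0.    1.34 -0.39  1.95]
 target tcp [0.5425 0.0574 0.0171]  shift cm [-0.16 12.02  5.4 ]  turn deg [-1.06 -0.38  0.41]
```

Call:
apply_moves(plan=[[0, 2.2, 1.0, -0.3, -0.1, 0.1, 0], [0, 2.2, 1.0, -0.3, -0.1, 0.1, 0], [0, 2.2, 1.0, -0.3, -0.1, 0.1, 0], [0, 1.8, 0.8, 0, 0, 0, 0], [0, 0, 0, 0, 0, 0, 0]])

```text
time: 7.55
tcp_pos: [0.539, 0.0937, 0.0174]
orientation: [2.709, 0.115, 0.024]
force: [0.9, -1.6, -1.8]
width: 0.0215
```

```bash
python3 - <<'E'
from go import *
delta(np.r_[TH+rot(AH)@[-.221,0],.034],AH,25)
E
```

```text
t 7.55 tcp [0.539  0.0937 0.0174] F [ 0.9 -1.6 -1.8] w 0.0215 q [ 0.29  0.29 -0.12  1.25 -0.42  1.79]
 target tcp [0.5425 0.0574 0.0171]  shift cm [0.04 3.3  1.55]  turn deg [-0.37 -0.03  0.2 ]
```

Call:
apply_moves(plan=[[0, 0.9, 0.4, 0, 0, 0, 0], [0, 0.9, 0.4, 0, 0, 0, 0], [0, 0.4, 0.2, 0, 0, 0, 0]])

```text
time: 7.85
tcp_pos: [0.5409, 0.0707, 0.0172]
orientation: [2.713, 0.119, 0.024]
force: [-0.4, 2.1, -0.6]
width: 0.0213
```

Call:
apply_moves(plan=[[0, 0.35, 0.15, 0, 0, 0, 0]])

```text
time: 7.95
tcp_pos: [0.5412, 0.0671, 0.0172]
orientation: [2.713, 0.119, 0.024]
force: [-0.2, 2.4, -1.2]
width: 0.0212
```

```bash
python3 - <<'E'
from go import *
delta(np.r_[TH+rot(AH)@[-.221,0],.034],AH,25)
E
```

```text
t 7.95 tcp [0.5412 0.0671 0.0172] F [-0.2  2.4 -1.2] w 0.0212 q [ 0.24  0.26 -0.16  1.23 -0.42  1.73]
 target tcp [0.5425 0.0574 0.0171]  shift cm [0.05 0.88 0.42]  turn deg [-0.6  -0.08  0.37]
```

Call:
apply_moves(plan=[[0, 0.35, 0.15, 0, 0, 0, 0]])

```text
time: 8.05
tcp_pos: [0.5416, 0.0634, 0.0174]
orientation: [2.714, 0.12, 0.024]
force: [-0.2, 2.9, -1.9]
width: 0.0216
```

Call:
apply_moves(plan=[[0, 0.25, 0.1, 0, 0, 0, 0]])

```text
time: 8.15
tcp_pos: [0.5418, 0.0607, 0.0175]
orientation: [2.714, 0.121, 0.024]
force: [0.2, 2.7, -1.6]
width: 0.0215
```

Call:
apply_moves(plan=[[0, 0.25, 0.1, 0, 0, 0, 0]])

```text
time: 8.25
tcp_pos: [0.5426, 0.0597, 0.0175]
orientation: [2.718, 0.121, 0.026]
force: [1.2, 12.2, 0.2]
width: 0.0215
```

Call:
apply_moves(plan=[[0, 0.2, 0.1, 0, 0, 0, 0]])

```text
time: 8.35
tcp_pos: [0.5434, 0.0596, 0.0174]
orientation: [2.723, 0.122, 0.028]
force: [0.7, 9.6, -0.1]
width: 0.0212
```

The bar was felt: force rose from 2.7 to 12 N and advance stopped, 2 mm from the predicted spot. I'll relax, release and back out along the tool axis.

Call:
apply_moves(plan=[[0, 0, 0, 0, 0, 0, 0], [0, 0, 0, 0, 0, 0, 0.4], [0, 0, 0, 0, 0, 0, 0.6], [0, 0, 0, 0, 0, 0, 0.6], [0, 0, -1.5, 0, 0, 0, 0.6], [0, 0, -4, 0, 0, 0, 0.6], [0, 0, -4, 0, 0, 0, 0.6], [0, 0, -4, 0, 0, 0, 0.6], [0, 0, 0, 0, 0, 0, 0.6]])

```text
time: 9.25
tcp_pos: [0.5364, 0.1115, 0.1441]
orientation: [2.715, 0.118, 0.019]
force: [0.8, 0.5, 0.1]
width: 0.0511
```

```bash
python3 - <<'E'
from go import *
im=bot.get_image("top"); crop(im,155,130,445,285,2.75,"pics/c4.png")
hl=lambda x,z:np.r_[TH+rot(AH)@[x,0],z]
delta(hl(-.132,.168),AH,38); delta(hl(-.132-.10*np.sin(np.radians(38)),.168+.10*np.cos(np.radians(38))),AH,38)
E
```

```text
t 9.3 tcp [0.5352 0.1106 0.1414] F [ 0.5  0.5 -0.6] w 0.0514 q [ 0.31  0.22  0.06  1.51 -0.41  1.82]
 target tcp [ 0.55   -0.0349  0.1533]  shift cm [ 0.22 13.82  4.94]  turn deg [-13.67   0.28   0.45]
t 9.3 tcp [0.5352 0.1106 0.1414] F [ 0.5  0.5 -0.6] w 0.0514 q [ 0.31  0.22  0.06  1.51 -0.41  1.82]
 target tcp [0.545  0.0265 0.2321]  shift cm [ 0.18 11.46 -4.78]  turn deg [-13.67   0.28   0.45]
```

View pics/c4.png

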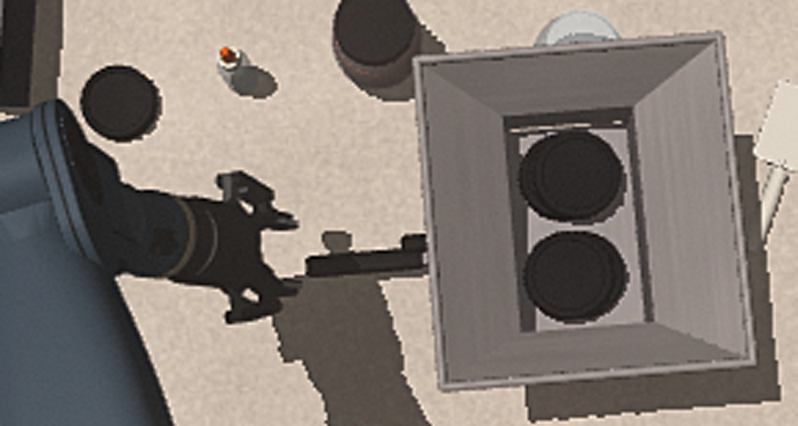

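The hopper's corners have not moved. The pan is under it, with the handle end at crop (306,266). Next is the lever, approached with about 42° of lean, which moves to a point 10 cm back along the approach axis first.

```bash
python3 - <<'E'
from go import *
im=bot.get_image("top")
X=onz(im,(306.5)/2.75+154.5,(266.5)/2.75+129.5,.043)[:2]; print("pan handle tip in hop (home -.264,0):",rot(AH).T@(X-TH))
l=np.radians(42)
delta(np.r_[TH+rot(AH)@[-.132-.1*np.sin(l),0],.168+.1*np.cos(l)],AH,42)
E
```

```text
pan handle tip in hop (home -.264,0): [-0.26751777  0.00126465]
t 9.35 tcp [0.5339 0.1099 0.139 ] F [-0.  -0.7  0.5] w 0.0515 q [ 0.31  0.23  0.06  1.51 -0.41  1.82]
 target tcp [0.5447 0.0308 0.2284]  shift cm [ 0.29 10.95 -4.86]  turn deg [-17.63   0.48   0.55]
```

Call:
apply_moves(plan=[[0, 1.2, -1.5, -3.0, 0, 0, 0.6], [0.1, 1.8, -1.5, -3.0, 0, 0, 0.6], [0.1, 2.0, -1.0, -3.0, 0.2, 0.2, 0.6], [0.1, 2.0, -0.2, -3.0, 0.2, 0.2, 0.6], [0, 1.6, 0, -3.0, 0.1, 0.2, 0.6], [0, 0.5, 0, -1.5, 0, 0, 0.6], [0, 0, 0, 0, 0, 0, 0.6]])

```text
time: 10.05
tcp_pos: [0.5371, 0.0441, 0.2129]
orientation: [2.408, 0.102, 0.007]
force: [-0.9, 0.0, -0.6]
width: 0.0512
```

```bash
python3 - <<'E'
from go import *
l=np.radians(42)
delta(np.r_[TH+rot(AH)@[-.132-.1*np.sin(l),0],.168+.1*np.cos(l)],AH,42)
im=bot.get_image("top"); a=cv2.imread("pics/top0.png")
def tip(g,v,u0):
    r=g[v,u0-8:u0+8].astype(float); t=(r[:4].mean()+r[-3:].mean())/2; i=np.argmax(r<t); return u0-8+i-1+(r[i-1]-t)/(r[i-1]-r[i]), r.round()
u1,r1=tip(a.mean(2),242,163); P1=onz(im,u1,242.,.034)[:2]; print(u1,rot(AP).T@(P1-TP))
for v in (226,227):
    u2,r2=tip(im["pixels"].mean(2),v,266); P2=onz(im,u2,v,.034)[:2]; print(u2,rot(AH).T@(P2-TH),r2)
E
```

```text
t 10.05 tcp [0.5371 0.0441 0.2129] F [-0.9  0.  -0.6] w 0.0512 q [ 0.34  0.28  0.15  1.69 -0.7   1.91]
 target tcp [0.5447 0.0308 0.2284]  shift cm [ 0.61  2.08 -0.24]  turn deg [-0.11  1.19  0.65]
162.15396689497717 [-0.2551974   0.00373039]
258.75 [-0.28891954  0.0051658 ] [37. 36. 36. 37. 39. 41. 42. 41. 43. 37. 41. 44. 45. 37. 36. 36.]
-inf [nan nan] [37. 34. 38. 43. 38. 36. 39. 37. 41. 41. 42. 41. 38. 32. 42. 37.]<stdin>:6: RuntimeWarning: divide by zero encountered in scalar divide
h.py:7: RuntimeWarning: invalid value encountered in divide
  c,d=ray(im,u,v); return c+d*(z-c[2])/d[2]
```

```bash
python3 - <<'E'
from go import *
im=bot.get_image("top"); a=cv2.imread("pics/c4.png").mean(2); b=cv2.imread("pics/c1.png").mean(2)
def e(g,v,x0):
    r=g[v-1:v+2,x0-25:x0+25].mean(0); t=(r[:10].mean()+r[-10:].mean())/2; i=np.argmax(r<t); return x0-25+i-1+(r[i-1]-t)/(r[i-1]-r[i])
cvt=lambda x,y:((x+.5)/2.75+154.5,(y+.5)/2.75+129.5)
for g,v,x0,T,A in((b,309,22,TP,AP),(b,312,22,TP,AP),(a,263,306,TH,AH),(a,266,306,TH,AH)):
    u=e(g,v,x0) if x0>25 else e(np.pad(g,((0,0),(10,0)),mode="edge"),v,x0+10)-10
    P=onz(im,*cvt(u,v),.034)[:2]; print(round(u,1),rot(A).T@(P-T))
E
```

```text
20.4 [-0.25532567  0.00361529]
20.9 [-0.25516999  0.00045428]
305.0 [-0.26926801  0.0055964 ]
305.6 [-0.26885156  0.00241509]
```

The pan reads x ≈ -13.5 mm both by its handle tip and by the TCP. That is 2–3 mm from nominal and consistent with the contact I felt, so it is home. I'll line up on the lever.

Call:
apply_moves(plan=[[0.6, 2.0, -0.2, 0, 1.2, 0.6, 0.6], [0, 0, 0, 0, 0, 0, 0.6]])

```text
time: 10.35
tcp_pos: [0.5442, 0.0314, 0.2263]
orientation: [2.41, 0.101, 0.036]
force: [-0.0, -0.4, 0.0]
width: 0.0515
```

```bash
python3 - <<'E'
from go import *
delta(np.r_[TH+rot(AH)@[-.132,0],.168],AH,42)
E
```

```text
t 10.35 tcp [0.5442 0.0314 0.2263] F [-0.  -0.4  0. ] w 0.0515 q [ 0.31  0.25  0.15  1.67 -0.71  1.87]
 target tcp [ 0.5501 -0.0359  0.1541]  shift cm [0.04 0.23 9.88]  turn deg [-0.21  0.03  0.15]
```

Call:
apply_moves(plan=[[0, 0.1, 2.5, 0, 0, 0, 0.6], [0, 0, 2.5, 0, 0, 0, 0.6], [0, 0, 1.8, 0, 0, 0, 0.6], [0, 0, 0.8, 0, 0, 0, 0.6], [0, 0, 0, 0, 0, 0, 0.6]])

```text
time: 10.85
tcp_pos: [0.5472, -0.0185, 0.1651]
orientation: [2.417, 0.102, 0.033]
force: [1.1, 0.8, 0.5]
width: 0.0514
```

```bash
python3 - <<'E'
from go import *
delta(np.r_[TH+rot(AH)@[-.132,0],.168],AH,42)
im=bot.get_image("scene"); crop(im,200,130,460,330,3,"pics/c5.png")
E
```

```text
t 10.85 tcp [ 0.5472 -0.0185  0.1651] F [1.1 0.8 0.5] w 0.0514 q [ 0.22  0.2  -0.02  1.47 -0.71  1.76]
 target tcp [ 0.5501 -0.0359  0.1541]  shift cm [0.15 0.59 1.99]  turn deg [-0.58  0.11  0.23]
```

View pics/c5.png

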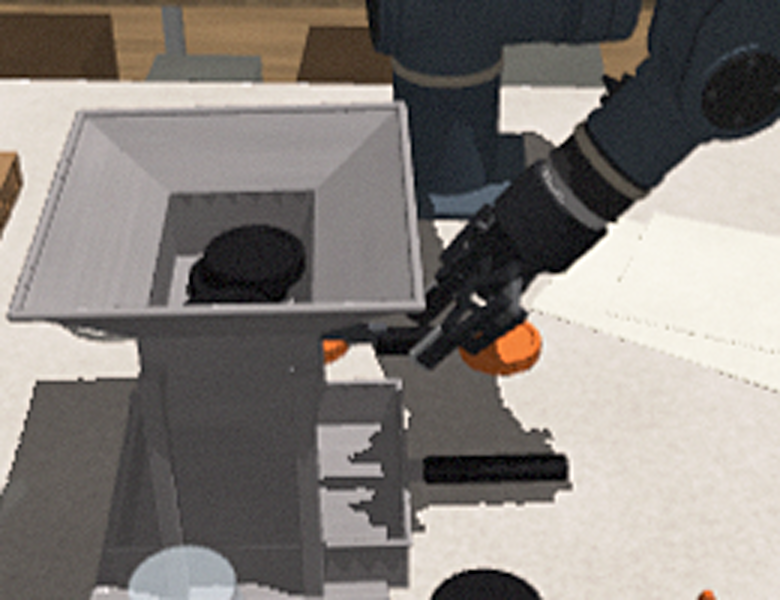

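The lever handle, at crop (385,340), is entering between the fingers. The pan is in place with its handle at (495,468). I need about 2 cm more.

Call:
apply_moves(plan=[[0.15, 0.5, 1.2, 0, 0, 0, 0.6], [0, 0.0, 0.6, 0, 0, 0, 0.6], [0, 0, 0, 0, 0, 0, 0.6]])

```text
time: 11.2
tcp_pos: [0.5517, -0.0332, 0.1562]
orientation: [2.418, 0.104, 0.038]
force: [0.5, -0.3, 0.5]
width: 0.0511
```

```bash
python3 - <<'E'
from go import *
delta(np.r_[TH+rot(AH)@[-.132,0],.168],AH,42)
E
```

```text
t 11.2 tcp [ 0.5517 -0.0332  0.1562] F [ 0.5 -0.3  0.5] w 0.0511 q [ 0.2   0.19 -0.05  1.43 -0.72  1.72]
 target tcp [ 0.5501 -0.0359  0.1541]  shift cm [-0.18  0.06  0.33]  turn deg [-0.62 -0.12  0.21]
```

Call:
apply_moves(plan=[[-0.18, 0, 0.3, 0, 0, 0, 0.6], [0, 0, 0, 0, 0, 0, 0.35], [0, 0, 0, 0, 0, 0, 0.25]], newtons=40)

```text
time: 11.5
tcp_pos: [0.5504, -0.0352, 0.1545]
orientation: [2.418, 0.103, 0.04]
force: [0.3, 0.3, 0.2]
width: 0.023
```

```bash
python3 - <<'E'
from go import *
delta(np.r_[TH+rot(AH)@[-.132,0],.168],AH,42)
E
```

```text
t 11.5 tcp [ 0.5504 -0.0352  0.1545] F [0.3 0.3 0.2] w 0.023 q [ 0.19  0.19 -0.06  1.42 -0.72  1.71]
 target tcp [ 0.5501 -0.0359  0.1541]  shift cm [-0.04  0.02  0.07]  turn deg [-0.64 -0.18  0.16]
```

Call:
apply_moves(plan=[[0, 0, 0, 0, 0, 0, 0.1], [0, 0, 0, 0, 0, 0, 0], [0, 0, 0, 0, 0, 0, 0], [0, 0, 0, 0, 0, 0, 0]], newtons=40)

```text
time: 11.9
tcp_pos: [0.5488, -0.0352, 0.1546]
orientation: [2.417, 0.105, 0.035]
force: [-1.3, -0.9, 0.5]
width: 0.0157
```

Call:
apply_moves(plan=[[0, -0.08, -0.2, 1.3, 0, 0, 0], [0, -0.08, -0.2, 1.3, 0, 0, 0]])

```text
time: 12.1
tcp_pos: [0.5485, -0.0317, 0.1561]
orientation: [2.463, 0.107, 0.032]
force: [-0.1, -2.8, -1.4]
width: 0.0155
```

```bash
python3 - <<'E'
from go import *
delta(np.r_[TH+rot(AH)@[-.132,0],.168],AH,42)
im=bot.get_image("top"); print(im["pixels"][180:245,345:385].mean())
E
```

```text
t 12.1 tcp [ 0.5485 -0.0317  0.1561] F [-0.1 -2.8 -1.4] w 0.0155 q [ 0.18  0.17 -0.05  1.42 -0.67  1.69]
 target tcp [ 0.5501 -0.0359  0.1541]  shift cm [0.12 0.21 0.43]  turn deg [-3.26  0.    0.34]
61.59782051282051
```

The handle is gripped at 15.7 mm and the spring can be felt at about 3 N. I'll pull on along the arc in small steps.

Call:
apply_moves(plan=[[0, -0.08, -0.2, 1.3, 0, 0, 0], [0, -0.08, -0.2, 1.3, 0, 0, 0]])

```text
time: 12.35
tcp_pos: [0.5481, -0.0276, 0.1582]
orientation: [2.514, 0.109, 0.03]
force: [-0.0, -2.0, -3.2]
width: 0.0155
```

Call:
apply_moves(plan=[[0, -0.08, -0.2, 1.3, 0, 0, 0], [0, -0.08, -0.2, 1.3, 0, 0, 0]])

```text
time: 12.55
tcp_pos: [0.5478, -0.0237, 0.1606]
orientation: [2.564, 0.111, 0.028]
force: [0.5, -1.5, -2.5]
width: 0.0154
```

```bash
python3 - <<'E'
from go import *
im=bot.get_image("top"); print(im["pixels"][180:245,345:385].mean())
delta(np.r_[TH+rot(AH)@[-.132,0],.168],AH,42)
E
```

```text
63.04576923076923
t 12.6 tcp [ 0.5478 -0.0235  0.1608] F [ 0.8 -2.2 -5.7] w 0.0152 q [ 0.15  0.14 -0.04  1.43 -0.57  1.65]
 target tcp [ 0.5501 -0.0359  0.1541]  shift cm [0.13 0.69 1.25]  turn deg [-9.13  0.04  0.28]
```

Call:
apply_moves(plan=[[0, 0, 0, 0, 0, 0, 0]])

```text
time: 12.7
tcp_pos: [0.5478, -0.0236, 0.1607]
orientation: [2.567, 0.11, 0.028]
force: [1.2, -2.3, -3.9]
width: 0.0154
```

```bash
python3 - <<'E'
from go import *
im=bot.get_image("top"); print(im["pixels"][180:245,345:385].mean())
a=cv2.imread("pics/top0.png")[180:245,345:385,::-1].astype(int); print(a.mean(), np.abs(a-im["pixels"][180:245,345:385]).mean())
E
```

```text
68.25141025641025
57.890641025641024 40.794102564102566
```

```bash
python3 - <<'E'
from go import *
im=bot.get_image("top"); crop(im,155,130,445,285,2.75,"pics/c6.png")
E
```

```text
(no output)
```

View pics/c6.png

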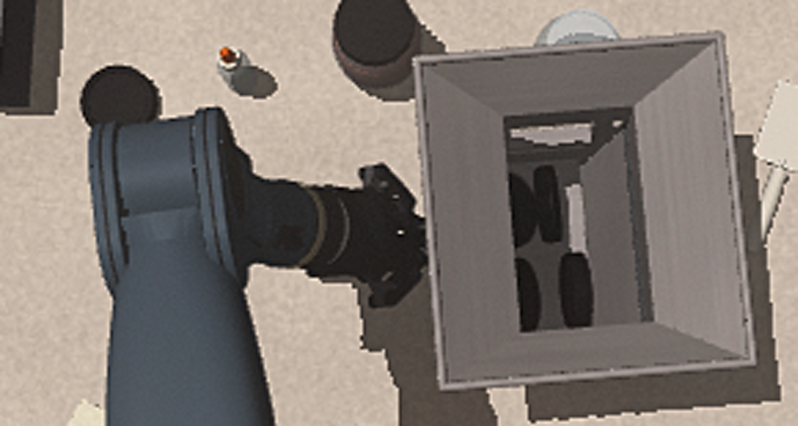

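The floor has swung open and the lids have dropped; the hopper's corners are unmoved at (415,57), (722,34) and (754,362). I'll ease the lever back, release it and withdraw along the tool axis.

Call:
apply_moves(plan=[[0, 0.08, 0.2, -1.3, 0, 0, 0], [0, 0.08, 0.2, -1.3, 0, 0, 0], [0, 0.08, 0.2, -1.3, 0, 0, 0], [0, 0.08, 0.2, -1.3, 0, 0, 0], [0, 0.04, 0.1, -0.6, 0, 0, 0], [0, 0, 0, 0, 0, 0, 0.2], [0, 0, 0, 0, 0, 0, 0.6], [0, 0, 0, 0, 0, 0, 0.6]])

```text
time: 13.6
tcp_pos: [0.5491, -0.0311, 0.1562]
orientation: [2.455, 0.108, 0.035]
force: [-0.4, 0.9, 0.9]
width: 0.0454
```

Call:
apply_moves(plan=[[0, 0, -1.5, 0, 0, 0, 0.6], [0, 0, -3.0, 0, 0, 0, 0.6], [0, 0, -4.5, 0, 0, 0, 0.6], [0, -1, -4.5, 0, 0, 0, 0.6], [0, -1, -4.5, 0, 0, 0, 0.6], [0, -2, -4, 0, 0, 0, 0.6], [0, -2, -4, 0, 0, 0, 0.6], [0, 0, 0, 0, 0, 0, 0.6], [0, 0, 0, 0, 0, 0, 0.6]])

```text
time: 14.5
tcp_pos: [0.5306, 0.1868, 0.3271]
orientation: [2.463, 0.1, 0.041]
force: [1.0, -0.5, 0.3]
width: 0.0517
```

```bash
python3 - <<'E'
from go import *
s=bot.sense();print(s["time"],s["force"],s["width"])
im=bot.get_image("top"); sc=bot.get_image("scene")
A=cv2.resize(im["pixels"][145:280,255:435,::-1],None,fx=4,fy=4,interpolation=cv2.INTER_CUBIC)
cv2.imwrite("pics/c7.png",A); crop(sc,190,150,450,350,3,"pics/c8.png"); cv2.imwrite("pics/top9.png",im["pixels"][:,:,::-1])
E
```

```text
14.5 [ 0.97122505 -0.51172677  0.25291532] 0.05169409141091142
```

View pics/c7.png

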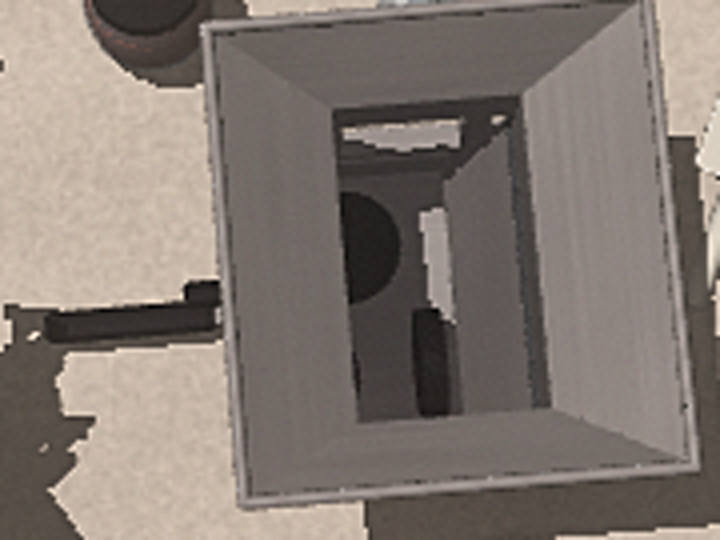

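View pics/c8.png

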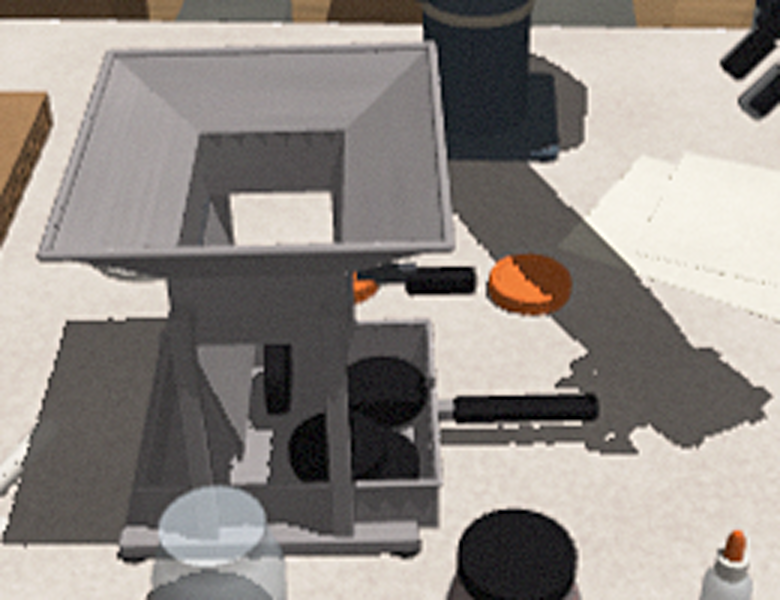

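All four lids are in the pan. Three lie low at the front, and one stands on edge against the hanging floor at scene crop (278,378). I'll see whether it is at rest and where it stands.

Call:
apply_moves(plan=[[0, 0, 0, 0, 0, 0, 0.6], [0, 0, 0, 0, 0, 0, 0.6], [0, 0, 0, 0, 0, 0, 0.6], [0, 0, 0, 0, 0, 0, 0.6], [0, 0, 0, 0, 0, 0, 0.6], [0, 0, 0, 0, 0, 0, 0.6]])

```text
time: 15.2
tcp_pos: [0.5292, 0.1803, 0.3264]
orientation: [2.461, 0.091, 0.033]
force: [-0.2, -0.9, 0.1]
width: 0.0514
```

```bash
python3 - <<'E'
from go import *
im=bot.get_image("top"); sc=bot.get_image("scene")
a=cv2.imread("pics/top9.png")[:,:,::-1].astype(int); b=im["pixels"].astype(int)
print("diff",np.abs(a-b)[175:250,338:395].mean(),np.abs(a-b)[175:250,338:395].max())
c=cv2.imread("pics/c8.png")[:,:,::-1].astype(int); d=cv2.resize(sc["pixels"][150:350,190:450],None,fx=3,fy=3,interpolation=cv2.INTER_CUBIC).astype(int)
print("scene diff",np.abs(c-d)[330:500,230:440].mean())
# lid visible blob: mask and rays in hopper frame
cv=lambda x,y:((x+.5)/4+254.5,(y+.5)/4+144.5)
for p in [(414,308),(440,308),(420,415),(448,415),(450,180),(462,410)]:
    print(p,[ (z,(rot(AH).T@(onz(im,*cv(*p),z)[:2]-TH)).round(3).tolist()) for z in(.003,.043,.07,.083)])
cs=lambda x,y:((x+.5)/3+189.5,(y+.5)/3+149.5)
for p in [(266,347),(291,346),(268,412),(290,412)]:
    c0,dd=ray(sc,*cs(*p)); 
    print("sc",p,[(z,(rot(AH).T@(onz(sc,*cs(*p),z)[:2]-TH)).round(3).tolist()) for z in(.003,.043,.083)])
E
```

```text
diff 1.5840155945419103 9
scene diff 3.0021008403361344
(414, 308) [(0.003, [-0.002, -0.001]), (0.043, [-0.005, -0.006]), (0.07, [-0.008, -0.009]), (0.083, [-0.009, -0.01])]
(440, 308) [(0.003, [0.017, -0.002]), (0.043, [0.013, -0.007]), (0.07, [0.01, -0.01]), (0.083, [0.009, -0.012])]
(420, 415) [(0.003, [-0.005, -0.079]), (0.043, [-0.008, -0.082]), (0.07, [-0.01, -0.083]), (0.083, [-0.011, -0.084])]
(448, 415) [(0.003, [0.016, -0.081]), (0.043, [0.012, -0.083]), (0.07, [0.009, -0.085]), (0.083, [0.008, -0.086])]
(450, 180) [(0.003, [0.032, 0.092]), (0.043, [0.028, 0.084]), (0.07, [0.025, 0.079]), (0.083, [0.024, 0.077])]
(462, 410) [(0.003, [0.026, -0.078]), (0.043, [0.022, -0.081]), (0.07, [0.019, -0.082]), (0.083, [0.018, -0.083])]
sc (266, 347) [(0.003, [0.02, -0.122]), (0.043, [0.014, -0.073]), (0.083, [0.008, -0.025])]
sc (291, 346) [(0.003, [-0.003, -0.123]), (0.043, [-0.008, -0.074]), (0.083, [-0.013, -0.026])]
sc (268, 412) [(0.003, [0.013, -0.033]), (0.043, [0.007, 0.011]), (0.083, [0.002, 0.055])]
sc (290, 412) [(0.003, [-0.006, -0.032]), (0.043, [-0.011, 0.012]), (0.083, [-0.016, 0.055])]
```

The standing lid is stationary. Its footprint is at hopper (0.00, -0.045), its centre is about 43 mm high (below the pan's rim), and it is clear of the floor's edge. I'll leave it, since jolting the pan could take it out of home. Last comes a numeric check of pan, hopper and bystanders, then I hand in if all is well.

```bash
python3 - <<'E'
from go import *
from fit import fit
im=bot.get_image("top"); a=cv2.imread("pics/top0.png"); b=im["pixels"][:,:,::-1]
g0,g1=a.mean(2),b.mean(2)
def sh(n,x0,y0,x1,y1):
    (dx,dy),r=cv2.phaseCorrelate(g0[y0:y1,x0:x1].astype(np.float32),g1[y0:y1,x0:x1].astype(np.float32),cv2.createHanningWindow((x1-x0,y1-y0),cv2.CV_32F)); print(n,round(dx,2),round(dy,2),round(r,2))
sh("rim back",385,135,440,275); sh("rim top edge",320,132,410,170); sh("jars",270,118,316,166); sh("dropper+lid",180,140,255,185); sh("spoon",430,150,465,220);sh("carton",450,190,565,275);sh("tub",392,292,455,350)
A=cv2.resize(b[145:280,255:435],None,fx=4,fy=4,interpolation=cv2.INTER_CUBIC).mean(2)
for v in (324,328,332):
    r=A[v-1:v+2,20:70].mean(0); t=(r[:10].mean()+r[-10:].mean())/2; i=np.argmax(r<t); P=onz(im,(20+i+.5)/4+254.5,(v+.5)/4+144.5,.034)[:2]; print("tip",20+i,rot(AH).T@(P-TH))
s=bot.sense(); print(s["time"],s["force"],np.abs(s["dq"]).max())
E
```

```text
rim back -0.01 -0.03 0.99
rim top edge 0.03 0.0 1.01
jars 0.05 -0.0 0.99
dropper+lid 0.5 0.52 1.0
spoon 0.04 0.04 1.0
carton -0.05 -0.03 1.0
tub 0.0 0.01 0.99
tip 22 [-0.28493055  0.00593613]
tip 22 [-0.28511713  0.00306465]
tip 22 [-2.85303625e-01  1.94399073e-04]
15.35 [ 0.23958826 -0.3228189   0.30173076] 0.003253840733689258
```

The hopper and bystanders moved less than 0.05 px; the 0.5 for the dropper and lid comes from the odd-sized window. The automatic tip reading was spoiled by the arm's shadow, but the tip in the picture (u ≈ 265.9) matches the one from before the lever pull (265.7), so the pan is still home.

```bash
python3 -c "
from bench import bot
print(bot.close_job())"
```

```text
the job is handed in; nothing more can be done
None
```

The job is handed in at 15.4 s: the pan is home under the hopper, the floor hangs open, and all four lids are in the pan.

**Pan:** I gripped its handle, squared it to within about 0.1° and 0.5 mm, and slid it in. I stopped at the bar, where the force rose from 3 to 12 N. Before the pull, the camera and the arm both put it 2–3 mm from the nominal contact position, inside the 6 mm allowed.

**Lever:** I pulled it along its arc with about 3 to 6 N. The floor let go at roughly 0.15 rad. I then eased the lever back, released it and withdrew.

**Last checks:**
- **Hopper and bystanders:** the hopper and most bystanders shifted less than 0.05 px. The dropper and spare lid read 0.5 px, which I put down to the odd-sized comparison window. I did not measure the empty jar separately.
- **Robot:** it was clear and at rest, with no contact force.
- **Lids:** three lie low at the front of the pan. The fourth stands on edge in the pan, motionless for 0.7 s, with its centre about 43 mm high. I left it, because jolting the pan could have taken it out of home.
- **Disagreed:** the final automatic reading of the pan's handle tip was spoiled by the arm's shadow (it gave -285 mm). By eye, the tip is within 0.2 px of where it was before the pull.

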